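# Back up a cigar case's latch wall for nailing

### The job

Wind the vise's crank clockwise (seen from the crank end) until its jaw firmly grips the cedar cigar case by the foot. Then draw the flat steel backing bar from its tool block, lower it upright through the case's narrow mouth to squarely behind the brass latch plate, nose lower than the plate but clear of the bottom, and press it against the inside of the wall that carries the plate, as a backing for the latch nails. Finish while holding it pressed there in the gripper, the case still clamped; leave the other things on the bench alone.

Things in the scene. Friction and masses are not known exactly. Their poses are not given: they have to be found in the camera images.
- vise: Grey machine vise on a round swivel base, bolted to the bench. Origin: centre of its underside. Its y axis runs along the screw from the crank end (-y) to the fixed jaw (+y, face at y = 50 mm); x along the jaw faces (96 mm wide); z up. Bed, on which the case stands, 50 mm above the bench; jaw tops 78 mm; screw axis 66 mm, at x = 0. Length without crank 184 mm.
- vise_jaw: The vise's sliding jaw: grey block with a steel face plate, 96 mm wide, 28 mm high, on the bed between the crank end and the case. Axes as the vise's. Its origin is the vise's origin when fully open and moves with the jaw along the vise's y; the jaw's face lies 10 mm in +y of it. Closed on the 26 mm case, the face is at y = 24 mm in the vise frame.
- vise_screw (a joint): Crank angle a (rad): 0 fully open, handle straight up; grows clockwise seen from the crank end; 8 mm of jaw travel per turn, range 0 to 15.6, starts at 0.3 to 5. Handle axis in the vise frame: x = 36 sin a, z = 66 + 36 cos a (mm). Turns with 4 to 6 N at the handle, stays where left, stiffens quickly once the case is held between the jaws, at about a = 11: 10 N at the handle is a firm grip.
- crank_grip (a point): Place to take the crank's handle, on its axis: a black round handle, 16 mm diameter, 50 mm long, parallel to the screw, standing out from the crank arm away from the vise; it spins freely on its pin. It circles the screw axis at 36 mm radius, at y = -133 mm in the vise frame, 28 mm from the handle's inner end and 22 mm from its free end.
- case: Body of a flat cedar cigar case, loose, mouth up on the vise's bed between the jaws: 100 wide (x), 26 thick (y), 110 mm high, 0.3 kg. Solid foot 28 mm high; above it 4 mm walls round a hollow 92 (x) by 18 (y), 82 mm deep, open on top. Origin: centre of its underside; z up; -y faces the crank end. As the vise closes, the case is slid against the fixed jaw and squared to it.
- latch_wall: The case's wall on the -y side (towards the crank), part of the case, with the brass latch plate on its outside. Origin: centre of this wall (4 mm thick, 82 mm high), 69 mm above the case's underside; axes as the case's. The wall's inner face is 2 mm in +y of the origin.
- case_mouth (a point): Centre of the case's open mouth, at the rim, 110 mm above the case's underside. The slot is 92 mm along the case's x and 18 mm along its y.
- latch (a point): Centre of the latch plate's area, at the middle of the latch wall's width, 29 mm below the mouth. The plate, outside, is 24 mm wide and 22 mm high (18 to 40 mm below the mouth) with four brass nails standing proud.
- bar: Flat steel backing bar, loose, standing upright in a wooden tool block: 28 wide (x), 16 thick (y), 140 mm long (z); edges of its lower end (nose) rounded 4 mm, dark hanging hole near the top; 0.38 to 0.6 kg. Origin: centre of the nose's end face; z up along the bar. The only flat bar: the one standing in the other block is round.
- bar_block: Wooden block, fixed to the bench, 130 (x) x 70 (y) x 45 mm, origin at the centre of its underside. The bar stands in a socket 31 x 19 mm, 33 mm deep (floor 12 mm above the bench), centred at x = -35 mm, its axes parallel to the block's; three short steel punches, up to 105 mm above the bench, stand at x = 30 to 52 mm.
- stake_block: A similar fixed wooden block with the round stake and two small screwdrivers; not needed. It and the bar's block swap places between runs.
- stake: Round steel stake, 24 mm in diameter, 121 mm long, standing in the other block. Leave alone.
- hammer: Small hammer lying on the bench, 200 mm long. Leave alone.
- nail_jar: Closed glass jar, 56 mm in diameter, 55 mm high. Leave alone.
- ribbon: Ribbon spool lying flat, 84 mm in diameter, 28 mm high. Leave alone.
- done_case: Finished cigar case lying flat, 130 x 100 x 26 mm. Leave alone.
- cigar_tray: Open cedar tray of cigars, 130 x 130 x 35 mm. Leave alone.
- driver: Screwdriver lying on the bench. Leave alone.
Things that resemble listed ones, but are neither listed nor needed, are in the scene too. Leave any orange look-alike of the bar alone. Leave any purple look-alike of the case alone.

How it is judged:
By the outcome, as a careful person would: the job done as asked, in the order asked, and still so for the second after the job is handed in, while the arm keeps its last pose, push and grip.
It also fails if it takes over 72 s, if anything falls off the work surface, if the arm or the gripper's body presses on something with over 40 N, if the wrist force passes 120 N, or if a joint passes its speed limit or range.

### The arm

A 6-joint arm with a two-finger parallel gripper is mounted at the origin on the work surface. World frame = base frame: x ahead of the robot, y to its left, z up, the work surface at z = 0. Lengths are in m, angles in rad, forces in N, time in s.
With the tool pointing down it reaches from about 0.275 to 0.825 m from the base axis. Payload 5.2 kg.
Tool frame: the origin (TCP) lies between the finger pads; the fingertips stand 22 mm ahead of it and the grasp point (between the pads) lies 3 mm ahead of it; z points along the fingers, y is the direction in which the jaws open and shut (so a half turn about z gives the same grasp; the last joint's range is limited). The gripper opens to 93 mm and grips with 3 to 60 N. Pads are 15 mm wide; open, the fingers measure 128 mm over their backs; the gripper's body (75 mm by 188 mm) begins 65 mm behind the grasp point.
Start: joints at [-1.539, 0.259, 1.535, -0, 1.348, -0.203], TCP at [0.128, -0.535, 0.241] pointing down, gripper open.
Joint ranges: [-3.14, 3.14], [-0.91, 2.08], [0.19, 2.58], [-1.22, 4.36], [0.22, 2.71], [-3.12, 3.12]. Speed limits (rad/s): [2.57, 2.57, 3.14, 3.14, 3.14, 3.14].

### API

Orientations are given as a unit quaternion [x, y, z, w].
In Python, from station import ctrl, jaws, planner, viewer, workorder, get_t, get_joints, get_qd, get_effort, get_ee_pos, get_eef_rot, get_wrist_force, get_moment, get_finger_gap gives the robot as it stands. Calls block until the motion is done:
- ctrl.goto(position, orientation): joint-space move of the TCP to a pose.
- ctrl.line_to(position, vel=0.15, frame=None, until_force=None): straight line of the TCP; frame=None keeps the orientation; vel is the mean speed in m/s. With until_force (N) it stops when the force on the tool has changed by that much, and returns True; else False.
- ctrl.movej(angles): joint-space move.
- jaws.ungrasp() and jaws.grab(force=None): open the fingers fully, or close them until they stop; force is the grip in N (None keeps the last).
- ctrl.wait(seconds).
- planner.ik(position, orientation): joint angles nearest the present ones, or None.
- viewer.read_camera(name): name is "side" or "top" or "wrist"; returns the picture (420x560x3 uint8, red, green, blue); there is no depth.
- viewer.camera_params(name): a dict with "fov_y" (degrees; the focal length in pixels is half the picture's height over the tangent of half this angle, whatever the lens; pixels are square), "cx", "cy" (the principal point, pixels), "T" (4x4, takes a point from camera to world coordinates); the wrist camera has in their place "tool_from_camera" (4x4, takes a point from camera to tool coordinates, whose origin is the TCP and whose axes are the flange's). Camera axes: x right, y up, looking along -z (the intrinsics and any distortion apply to the point x, -y, -z); pixel columns grow to the right and rows downward; lengths in m; the calibration is good to about 2 mm. The wrist camera is an equidistant fisheye: a pixel r from the principal point sees the ray r / f radians off the axis. A picture is of the moment at which its call begins: read the wrist's pose just before it. camera_params takes no time and is no camera call.
A pose or a line that the arm cannot do raises ctrl.Unreachable and nothing moves.
- workorder.close_job(): hands the job in, once; it reports no verdict.
Readings, each from a call of its own:
- get_t(): time.
- get_joints(): joint angles.
- get_qd(): joint speeds.
- get_effort(): joint torques, N m.
- get_ee_pos(): TCP position.
- get_eef_rot(): TCP orientation.
- get_wrist_force(): force on the tool from outside, world axes, zero at the start.
- get_moment(): the same for the moment, N m.
- get_finger_gap(): finger opening in m.
Only numpy, scipy, OpenCV 4.12 (cv2) and the standard library are available. Lean on these libraries where they do the work, as an engineer would, in place of code of your own. Each camera call takes 0.05 s, during which the arm holds its last target. There are 200 camera calls.

## Working session

There is one attempt and no reset: what is moved stays moved. The work goes in short steps, each a Python script; the robot and the scene stay as the last script left them, time stands still between calls to the robot, and variables do not carry over. Pictures are saved under pics/ and viewed, about 8 in all and at most 12, crops included, and the job is handed in when it is done.

```bash
ls; mkdir -p pics
python3 - <<'E'
from station import *
import cv2,numpy as np
np.set_printoptions(precision=4,suppress=True)
a=viewer.read_camera("side");b=viewer.read_camera("top")
cv2.imwrite("pics/side0.png",a[:,:,::-1]);cv2.imwrite("pics/top0.png",b[:,:,::-1])
for n in("side","top","wrist"):
    print(n,viewer.camera_params(n))
print(get_t(),get_eef_rot())
E
```

```text
pics
side {'fov_y': 51.89981047246864, 'cx': 278.46412876694495, 'cy': 208.6371836729657, 'T': array([[ 0.932 ,  0.271 , -0.2405,  0.2834],
       [-0.3622,  0.6787, -0.6389, -0.6986],
       [-0.0099,  0.6826,  0.7307,  0.9319],
       [ 0.    ,  0.    ,  0.    ,  1.    ]])}
top {'fov_y': 42.93336516000951, 'cx': 277.4515877993477, 'cy': 209.7842067123748, 'T': array([[ 0.0082,  0.9947, -0.102 ,  0.3988],
       [-1.    ,  0.0076, -0.0064,  0.0013],
       [-0.0056,  0.1021,  0.9948,  1.5893],
       [ 0.    ,  0.    ,  0.    ,  1.    ]])}
wrist {'fov_y': 65.70646984690485, 'cx': 278.9693491631145, 'cy': 217.01927790583863, 'tool_from_camera': array([[ 0.0004,  0.9548,  0.2973,  0.0838],
       [ 1.    , -0.0003, -0.0004,  0.001 ],
       [-0.0003,  0.2973, -0.9548, -0.1427],
       [ 0.    ,  0.    ,  0.    ,  1.    ]])}
0.1 [ 0.9931  0.1171  0.0001 -0.0008]
```

View pics/side0.png

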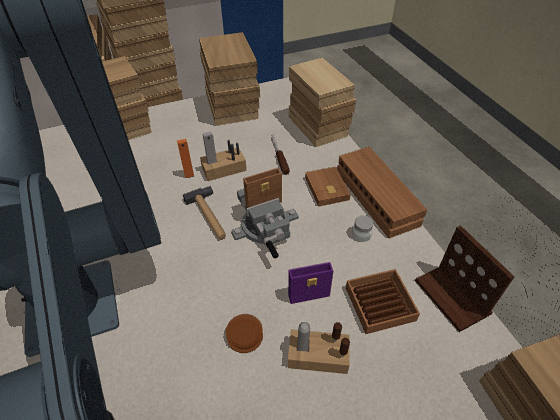

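View pics/top0.png

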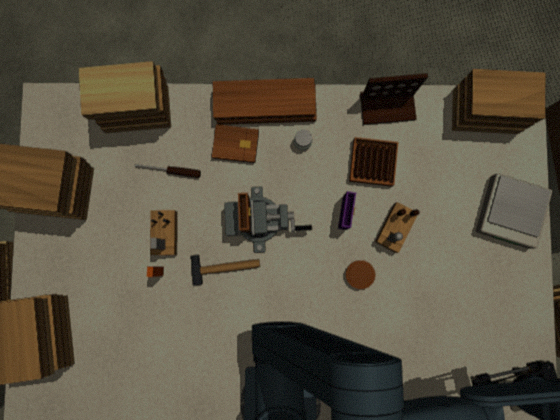

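The side view shows the grey bar at (210,145) in the block with punches. There is an orange look-alike at (185,158), the round stake at (303,335) in the other block, the cedar case in the vise at (263,188) and a purple look-alike at (310,283). In the top view the vise is at (258,217) with its crank handle at (303,228), and the bar block is at (163,235). I'll write helpers and take wrist views of both areas.

```bash
cat > h.py <<'E'
from station import *
import cv2,numpy as np,pickle
from scipy.spatial.transform import Rotation as R
from scipy.optimize import least_squares
np.set_printoptions(precision=4,suppress=True)
def cam(name):
    "snapshot: picture + camera pose"
    p=viewer.camera_params(name); f=210/np.tan(np.radians(p['fov_y'])/2)
    if name=="wrist":
        W=np.eye(4);W[:3,3]=get_ee_pos();W[:3,:3]=R.from_quat(get_eef_rot()).as_matrix()
        T=W@p['tool_from_camera']
    else:T=p['T']
    return dict(name=name,f=f,c=np.array([p['cx'],p['cy']]),T=T)
def snap(name,fn):
    c=cam(name);im=viewer.read_camera(name);cv2.imwrite(f"pics/{fn}.png",im[:,:,::-1])
    pickle.dump(c,open(f"pics/{fn}.pkl","wb"));return c
def load(fn):return pickle.load(open(f"pics/{fn}.pkl","rb"))
def ray(c,uv):
    d=(np.array(uv,float)-c['c'])/c['f']
    if c['name']=="wrist":
        r=np.hypot(*d);k=np.sin(r)/max(r,1e-9);v=np.array([d[0]*k,-d[1]*k,-np.cos(r)])
    else:v=np.array([d[0],-d[1],-1])
    v=c['T'][:3,:3]@v;return c['T'][:3,3],v/np.linalg.norm(v)
def atz(c,uv,z):
    o,v=ray(c,uv);return o+v*(z-o[2])/v[2]
def proj(c,P):
    q=(np.asarray(P,float)-c['T'][:3,3])@c['T'][:3,:3];q=q*[1,-1,-1]
    if c['name']=="wrist":
        rr=np.linalg.norm(q[...,:2],axis=-1,keepdims=True);th=np.arctan2(rr,q[...,2:])
        return c['c']+c['f']*th*q[...,:2]/np.maximum(rr,1e-9)
    return c['c']+c['f']*q[...,:2]/q[...,2:]
def tri(*obs):
    A=np.zeros((3,3));b=np.zeros(3)
    for c,uv in obs:
        o,v=ray(c,uv);M=np.eye(3)-np.outer(v,v);A+=M;b+=M@o
    X=np.linalg.solve(A,b);return X,[np.linalg.norm((np.eye(3)-np.outer(v,v))@(X-o)) for o,v in (ray(*q) for q in obs)]
def down(yaw):  # tool z down; tool x along world yaw
    return (R.from_euler('z',yaw)*R.from_euler('x',np.pi)).as_quat()
E
python3 - <<'E'
from h import *
t=cam("top");
s=cam("side");
for n,a,b in [("bar top",(155,242),(209,135)),("crank end",(311,228),(275,254)),("case",(243,200),(263,172))]:print(n,tri((t,a),(s,b)))
for n,u in [("vise",(258,217)),("hammer",(196,270)),("purple",(347,210)),("jar",(303,140)),("bblock",(163,235))]:print(n,atz(t,u,.05))
print(R.from_quat(get_eef_rot()).as_matrix())
for p in ([.37,.02,.3],[.33,.3,.3]):
  for y in (-np.pi,-np.pi/2,0,np.pi/2):print(p,y,planner.ik(p,down(y)))
E
```

```text
bar top (array([0.4573, 0.34  , 0.1493]), [np.float64(0.0007420403026747725), np.float64(0.0007420403026747263)])
crank end (array([ 0.5033, -0.0851,  0.0688]), [np.float64(8.55825316028705e-05), np.float64(8.558253160314331e-05)])
case (array([0.5576, 0.1057, 0.1682]), [np.float64(0.012794710454005962), np.float64(0.012794710454006087)])
vise [0.5352 0.0673 0.05  ]
hammer [0.3813 0.2432 0.05  ]
purple [ 0.5576 -0.1902  0.05  ]
jar [ 0.7632 -0.0622  0.05  ]
bblock [0.4809 0.341  0.05  ]
[[ 0.9726  0.2326 -0.0001]
 [ 0.2326 -0.9726  0.0016]
 [ 0.0003 -0.0016 -1.    ]]
[0.37, 0.02, 0.3] -3.141592653589793 [-0.2497 -0.118   1.801   0.      1.4585 -1.8205]
[0.37, 0.02, 0.3] -1.5707963267948966 [-0.2497 -0.118   1.801  -0.      1.4585  2.8919]
[0.37, 0.02, 0.3] 0 [-0.2497 -0.118   1.801  -0.      1.4585  1.3211]
[0.37, 0.02, 0.3] 1.5707963267948966 [-0.2497 -0.118   1.801   0.      1.4585 -0.2497]
[0.33, 0.3, 0.3] -3.141592653589793 [ 0.4867  0.0308  1.6606  0.      1.4502 -1.0841]
[0.33, 0.3, 0.3] -1.5707963267948966 [ 0.4867  0.0308  1.6606  0.      1.4502 -2.6548]
[0.33, 0.3, 0.3] 0 [ 0.4867  0.0308  1.6606 -0.      1.4502  2.0575]
[0.33, 0.3, 0.3] 1.5707963267948966 [ 0.4867  0.0308  1.6606 -0.      1.4502  0.4867]
```

Run:
```python
from h import *
q=down(np.pi/2)
for i,p in enumerate([[.50,-.06,.25],[.56,.02,.28],[.43,.27,.27],[.51,.22,.30]]):
    ctrl.goto(p,q);snap("wrist",f"w{i}")
print(get_t())
m=[cv2.resize(cv2.imread(f"pics/w{i}.png"),None,fx=.714,fy=.714) for i in range(4)]
cv2.imwrite("pics/mont.png",np.vstack([np.hstack(m[:2]),np.hstack(m[2:])]))
```

```text
4.5333
```

View pics/mont.png

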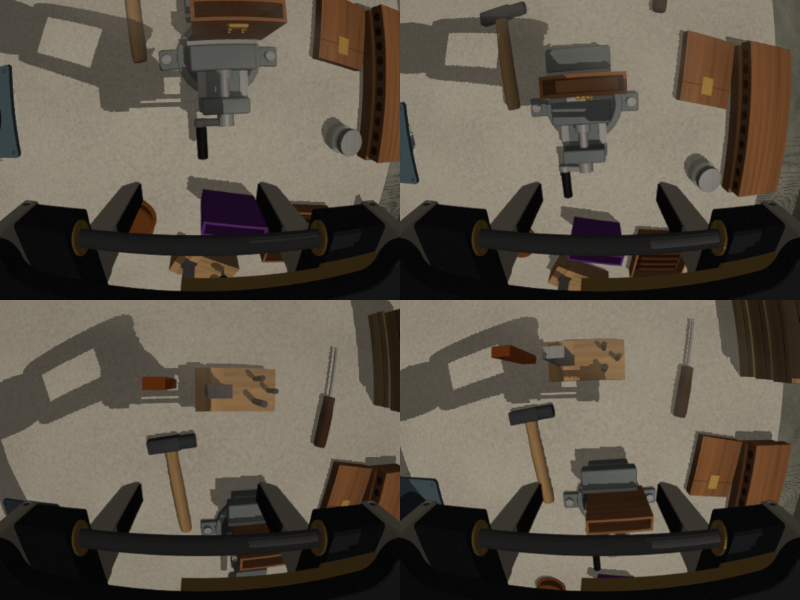

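The wrist views show the vise crank handle left of the screw at w0 (202,140), so a is between π and 2π. In w2, the grey bar is at (218,390) in the block with punches, and the orange look-alike stands free at (155,383). Next come enlarged crops with pixel ticks.

```bash
cat >> h.py <<'E'
def crop(fn,x0,y0,w,h,k):
    im=cv2.imread(f"pics/{fn}.png")[y0:y0+h,x0:x0+w];im=cv2.resize(im,None,fx=k,fy=k,interpolation=cv2.INTER_CUBIC)
    im=cv2.convertScaleAbs(im,alpha=1.5,beta=10)
    for u in range(-(-x0//20)*20,x0+w,20):
        cv2.line(im,((u-x0)*k,0),((u-x0)*k,6),(0,255,255),1);cv2.putText(im,str(u),((u-x0)*k-8,16),0,.35,(0,255,255),1)
    for v in range(-(-y0//20)*20,y0+h,20):
        cv2.line(im,(0,(v-y0)*k),(6,(v-y0)*k),(0,255,255),1);cv2.putText(im,str(v),(8,(v-y0)*k+4),0,.35,(0,255,255),1)
    return im
E
python3 - <<'E'
from h import *
cv2.imwrite("pics/c1.png",np.hstack([crop("w0",216,0,200,235,2),crop("w1",175,55,160,235,2)]))
cv2.imwrite("pics/c2.png",np.hstack([crop("w2",190,80,200,90,2),crop("w3",120,40,200,90,2)]))
a=crop("w1",180,90,160,200,3);b=crop("w2",190,80,130,90,3);c=crop("w3",120,40,130,90,3)
E
```

```text
(no output)
```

View pics/c1.png

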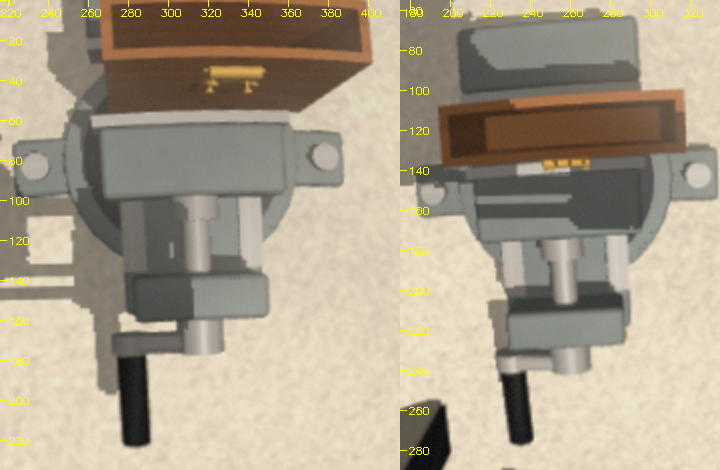

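View pics/c2.png

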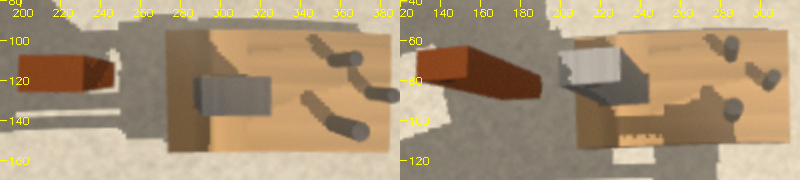

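Crop c1: the handle's free end is at w0 (284,222) and w1 (235.5,276.5), and the lug bolts at w0 (233,83) and (378.5,78.5). The case rim and latch plate face the crank. Crop c2: the grey part is rectangular on top (35x19 px, about 28:16) and stands in the punch block, so it is the bar. The orange one is the decoy.

Run:
```python
from h import *
w=[load(f"w{i}") for i in range(4)]
def T(n,i,a,j,b):
    X,e=tri((w[i],a),(w[j],b));print(n,X,np.round(e[0]*1e3,1));return X
L=T("lugL",0,(233,83),1,(191,152));Rr=T("lugR",0,(378.5,78.5),1,(324,142))
d=Rr-L;print("yaw",np.degrees(np.arctan2(d[1],d[0])),(L+Rr)/2)
T("hfree",0,(284,222),1,(235.5,276.5));T("hin",0,(281.5,178.5),1,(232,241))
A=T("caseNL",0,(268,28.5),1,(196.5,138));B=T("caseNR",0,(401.5,32),1,(317.5,131))
d=B-A;print("caseyaw",np.degrees(np.arctan2(d[1],d[0])),np.linalg.norm(d))
P=np.array([T("bar",2,a,3,b) for a,b in [((290,118.5),(203.5,65.5)),((325,118),(230,63.5)),((325.5,137),(230.5,80)),((291,137.5),(204.5,81.5))]])
print("bar c",P.mean(0),np.degrees([np.arctan2(*(P[1]-P[0])[1::-1]),np.arctan2(*(P[2]-P[3])[1::-1])]))
# vise fit: x,y,z,yaw,a,jaw ; lug half spacing & height free
def V(p,pts):
    c,s=np.cos(p[3]),np.sin(p[3]);pts=np.atleast_2d(pts)
    return np.c_[pts[:,0]*c-pts[:,1]*s+p[0],pts[:,0]*s+pts[:,1]*c+p[1],pts[:,2]+p[2]]
def res(p,full=False):
    a=p[4];hx,hz=.036*np.sin(a),.066+.036*np.cos(a);jf=.010+.008*a/2/np.pi
    r=[]
    for i,uv,P in [(0,(233,83),(-p[5],0,p[6])),(1,(191,152),(-p[5],0,p[6])),(0,(378.5,78.5),(p[5],0,p[6])),(1,(324,142),(p[5],0,p[6])),
      (0,(284,222),(hx,-.155,hz+.008)),(1,(235.5,276.5),(hx,-.155,hz+.008)),
      (0,(262.5,58),(-.048,jf,.078)),(0,(360.5,55),(.048,jf,.078))]:
        r.append(proj(w[i],V(p,P))[0]-uv)
    return np.ravel(r)
for a0 in(3.5,4.7):
    s=least_squares(res,[.53,.07,0,.1,a0,.07,.02],loss='soft_l1');print(s.x,s.cost);print(res(s.x).reshape(-1,2))
```

```text
lugL [0.4497 0.0633 0.0218] 0.4
lugR [0.6174 0.0737 0.0145] 0.2
yaw 3.5398925634026353 [0.5335 0.0685 0.0181]
hfree [ 0.5065 -0.0868  0.0641] 0.5
hin [ 0.5039 -0.0407  0.06  ] 0.6
caseNL [0.4932 0.0881 0.1592] 0.0
caseNR [0.5922 0.0926 0.1571] 0.2
caseyaw 2.6369878331675523 0.09908618016470895
bar [0.4416 0.3527 0.1383] 1.2
bar [0.4688 0.3525 0.1479] 0.1
bar [0.4693 0.3369 0.1488] 0.1
bar [0.4425 0.3368 0.1392] 1.4
bar c [0.4556 0.3447 0.1436] [-0.4562  0.2521]
[ 0.533   0.0689 -0.0032  0.0554  4.4778  0.0844  0.0193] 1.8108890726033102
[[ 0.1565 -0.1046]
 [ 0.1793 -1.3423]
 [ 0.2211 -0.2121]
 [ 0.2154  0.2352]
 [ 0.4595  0.6939]
 [ 0.0479 -0.175 ]
 [-1.0068 -0.1891]
 [-0.379   0.6009]]
[ 0.533   0.0689 -0.0032  0.0554  4.4778  0.0844  0.0193] 1.8108890730078597
[[ 0.1565 -0.1046]
 [ 0.1793 -1.3423]
 [ 0.2211 -0.2121]
 [ 0.2155  0.2352]
 [ 0.4595  0.6939]
 [ 0.0479 -0.175 ]
 [-1.0068 -0.1891]
 [-0.379   0.6009]]
```

```bash
cat >> h.py <<'E'
VO=np.array([.533,.0689,0.]);VY=.0554;Rz=R.from_euler('z',VY).as_matrix()
def vis(p):return VO+Rz@np.array(p,float)
def hp(a,r=.036):return np.array([r*np.sin(a),-.133,.066+r*np.cos(a)])
E
python3 - <<'E'
from h import *
a=4.478;q=down(np.pi/2+VY);g=vis(hp(a))+[0,0,.003]
ctrl.goto(g+[0,0,.12],q)
print(ctrl.line_to(g,vel=.12,until_force=6),get_wrist_force())
jaws.grab(30);ctrl.wait(.2)
print(get_t(),get_finger_gap(),get_ee_pos()-g,"Fv",Rz.T@get_wrist_force(),get_moment())
snap("wrist","w4")
E
```

```text
False [0.5256 0.2443 0.1835]
8.2583 0.015352654948725914 [-0.0012 -0.0001 -0.0003] Fv [-5.4475 -2.6727  1.2033] [-0.4835  0.7088  0.0202]
```

```bash
cat > crank.py <<'E'
from h import *
import sys,json
def run(a,c,aend,da,ftmax):
    k=4500.
    while a<aend:
        a+=da
        ctrl.line_to(vis(hp(a)+[c[0],0,c[1]])+[0,0,.003],vel=.06)
        F=Rz.T@get_wrist_force();rh=np.array([np.sin(a),np.cos(a)]);th=np.array([np.cos(a),-np.sin(a)])
        f=F[[0,2]];fr=f@rh;ft=-f@th
        c=c+rh*np.clip(.4*fr/k,-.0008,.0008)
        e=(Rz.T@(np.array(get_ee_pos())-VO))[[0,2]]-[0,.069]-c
        print(f"{a:.2f} t{get_t():.1f} fr{fr:.1f} ft{ft:.1f} Fy{F[1]:.1f} c{c*1e3} aee{np.arctan2(*e)%(2*np.pi):.3f} r{np.hypot(*e)*1e3:.1f} gap{get_finger_gap()*1e3:.1f}")
        if ft>ftmax:break
    json.dump([a,list(c)],open("crank.json","w"))
if __name__=="__main__":
    try:a,c=json.load(open("crank.json"))
    except OSError:a,c=4.478,[-.0012,0]
    run(a,np.array(c),*map(float,sys.argv[1:]))
E
python3 crank.py 7.0 .25 12
```

```text
4.73 t8.6 fr0.4 ft-2.1 Fy-0.0 c[-1.233   0.0005] aee4.750 r35.3 gap15.1
4.98 t8.9 fr-4.2 ft-2.5 Fy2.3 c[-0.8716 -0.0978] aee5.019 r35.0 gap15.0
5.23 t9.2 fr-7.7 ft-0.9 Fy2.1 c[-0.2787 -0.4338] aee5.266 r35.3 gap15.4
5.48 t9.5 fr-9.9 ft0.0 Fy1.1 c[ 0.298  -0.9882] aee5.497 r35.7 gap14.6
5.73 t9.8 fr-13.0 ft2.3 Fy-0.5 c[ 0.7197 -1.6681] aee5.719 r36.2 gap15.1
5.98 t10.1 fr-12.6 ft2.3 Fy-1.4 c[ 0.9601 -2.4311] aee5.962 r36.5 gap15.4
6.23 t10.4 fr-8.6 ft1.7 Fy-1.1 c[ 1.0025 -3.1983] aee6.218 r36.7 gap15.1
6.48 t10.7 fr-6.1 ft0.7 Fy-0.3 c[ 0.897  -3.7327] aee0.192 r36.7 gap15.2
6.73 t11.0 fr-5.9 ft-1.1 Fy-0.1 c[ 0.6723 -4.2042] aee0.443 r36.7 gap15.5
6.98 t11.3 fr-5.4 ft-0.6 Fy0.1 c[ 0.3636 -4.5745] aee0.695 r36.7 gap15.0
7.23 t11.6 fr-5.3 ft-3.1 Fy1.0 c[-0.0153 -4.8484] aee0.945 r36.7 gap14.9
```

Run:
```python
from h import *
print(get_ee_pos(),get_wrist_force())
snap("wrist","w5");snap("side","s5")
cv2.imwrite("pics/c5.png",np.hstack([crop("w5",180,0,210,300,2),cv2.resize(crop("s5",215,160,90,130,4),(360,520))[:600,:][:, :] if 0 else np.vstack([crop("s5",215,160,95,110,4),np.zeros((160,380,3),np.uint8)])]))
```

```text
[ 0.57   -0.0622  0.0856] [-2.4925  0.8322 -5.599 ]
```

View pics/c5.png

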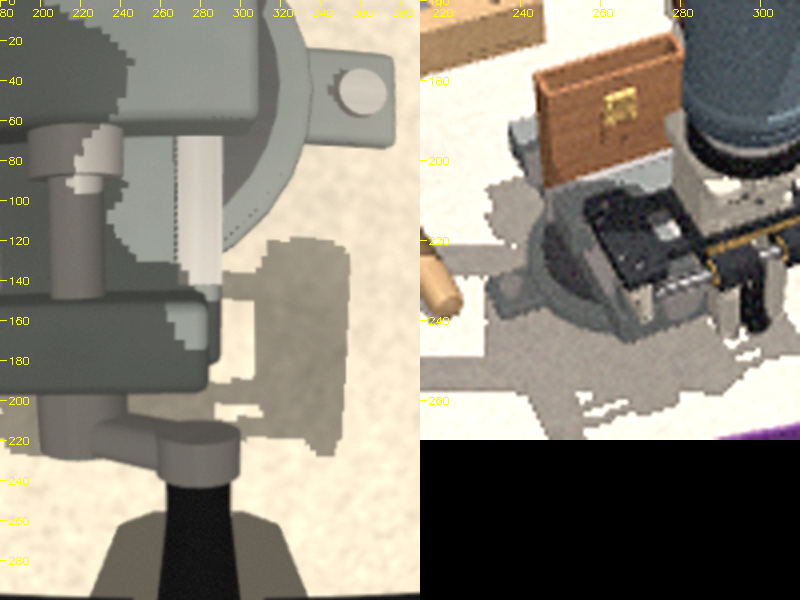

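The crank follows the gripper: the arm is now at upper right and the jaw is advancing. Continuing.

```bash
python3 crank.py 10.2 .25 14
```

```text
7.48 t12.0 fr-3.5 ft-4.1 Fy1.2 c[-0.3012 -4.9613] aee1.195 r36.4 gap15.1
7.73 t12.3 fr-3.8 ft-4.9 Fy1.3 c[-0.633  -5.0033] aee1.447 r36.2 gap15.0
7.98 t12.6 fr-3.7 ft-4.6 Fy0.7 c[-0.9584 -4.9628] aee1.698 r36.0 gap14.9
8.23 t12.9 fr-4.5 ft-3.3 Fy1.1 c[-1.3334 -4.8156] aee1.948 r35.9 gap15.1
8.48 t13.2 fr-5.8 ft-2.6 Fy1.7 c[-1.7487 -4.5166] aee2.186 r36.0 gap14.8
8.73 t13.5 fr-5.7 ft0.2 Fy3.1 c[-2.0711 -4.1313] aee2.410 r36.1 gap14.9
8.98 t13.8 fr-4.1 ft2.9 Fy4.7 c[-2.2298 -3.8   ] aee2.628 r36.0 gap15.1
9.23 t14.1 fr-2.5 ft2.3 Fy4.4 c[-2.2727 -3.585 ] aee2.888 r35.7 gap15.2
9.48 t14.4 fr-0.6 ft2.2 Fy5.0 c[-2.2701 -3.536 ] aee3.148 r35.3 gap15.3
9.73 t14.7 fr-1.3 ft1.5 Fy4.8 c[-2.2361 -3.4275] aee3.406 r35.1 gap15.2
9.98 t15.0 fr-2.3 ft-0.5 Fy4.6 c[-2.127  -3.2508] aee3.669 r35.0 gap15.2
10.23 t15.3 fr-4.3 ft-0.2 Fy4.7 c[-1.8516 -2.9851] aee3.933 r35.3 gap15.2
```

```bash
python3 - <<'E'
from h import *
for i in range(3):
    ctrl.wait(.15);print(get_t(),Rz.T@get_wrist_force(),Rz.T@get_moment(),get_ee_pos())
E
python3 crank.py 10.8 .15 9
```

```text
15.4583 [1.4759 5.1936 2.8367] [ 0.7765 -0.3605  0.0017] [ 0.5135 -0.0655  0.0412]
15.6083 [2.2065 5.2685 2.1244] [ 0.7172 -0.3813 -0.0071] [ 0.5135 -0.0655  0.0412]
15.7583 [1.7465 5.6617 2.0978] [ 0.7235 -0.3214  0.0133] [ 0.5135 -0.0655  0.0412]
10.38 t16.0 fr-3.1 ft-1.0 Fy4.3 c[-1.6247 -2.8239] aee4.088 r35.4 gap14.8
10.53 t16.3 fr-1.8 ft-0.5 Fy5.8 c[-1.4782 -2.7499] aee4.241 r35.5 gap14.9
10.68 t16.5 fr-2.9 ft-0.5 Fy4.8 c[-1.2313 -2.6687] aee4.394 r35.7 gap15.3
10.83 t16.8 fr-2.2 ft-1.2 Fy5.0 c[-1.0391 -2.6362] aee4.545 r35.8 gap15.4
```

```bash
python3 crank.py 11.4 .08 9
```

```text
10.91 t17.0 fr-3.3 ft0.9 Fy3.8 c[-0.7492 -2.6108] aee4.620 r36.1 gap15.5
10.99 t17.3 fr-2.5 ft2.0 Fy1.8 c[-0.5242 -2.6091] aee4.699 r36.3 gap15.1
11.07 t17.5 fr-3.0 ft4.1 Fy1.4 c[-0.2583 -2.6284] aee4.780 r36.6 gap15.3
11.15 t17.8 fr-1.9 ft5.4 Fy-0.0 c[-0.0927 -2.6538] aee4.858 r36.7 gap14.8
11.23 t18.0 fr-0.9 ft8.2 Fy-0.3 c[-0.0182 -2.6714] aee4.934 r36.7 gap15.1
11.31 t18.3 fr-0.3 ft9.4 Fy-0.7 c[ 0.0052 -2.679 ] aee5.011 r36.7 gap14.7
```

```bash
python3 crank.py 11.9 .08 13
python3 - <<'E'
from h import *
ctrl.wait(.2);print(Rz.T@get_wrist_force(),get_finger_gap())
E
```

```text
11.39 t18.5 fr-0.8 ft12.5 Fy-1.4 c[ 0.0693 -2.7055] aee5.088 r36.8 gap15.3
11.47 t18.8 fr-1.0 ft14.2 Fy-2.6 c[ 0.1514 -2.7475] aee5.165 r36.8 gap15.2
[ -4.748   -2.1878 -12.7182] 0.015016975888466361
```

Run:
```python
from h import *
jaws.ungrasp();p=np.array(get_ee_pos());print(get_finger_gap(),get_wrist_force())
ctrl.line_to(p+[0,0,.2],vel=.2)
q=down(np.pi/2+VY)
for i,p in enumerate([[.54,.01,.29],[.54,.07,.30]]):
    ctrl.goto(p,q);snap("wrist",f"m{i}")
print(get_t())
c=load("m0");print(proj(c,vis([0,.037,.16])));print(proj(load("m1"),vis([0,.037,.16])))
cv2.imwrite("pics/c6.png",np.hstack([crop("m0",180,60,200,280,2),crop("m1",180,120,200,280,2)]))
```

```text
0.09284668972346653 [ 0.2895 -0.328   0.2539]
22.275
[274.5473 103.389 ]
[270.5559 171.1606]
```

View pics/c6.png

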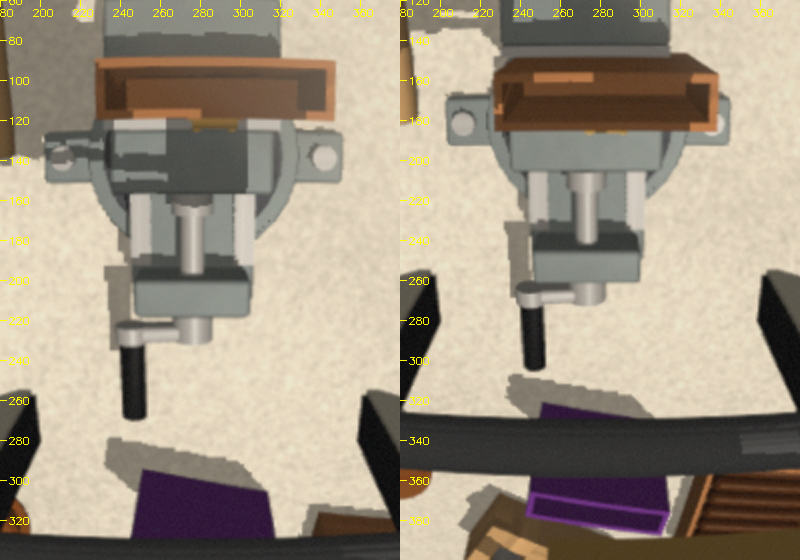

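The case is clamped, squared against the fixed jaw. Outer rim corners are m0 (228,120.5), (347.5,120.5), (228,89), (347.5,90.5) and m1 (227,185), (339.5,185), (228.5,154), (338.5,156.5).

Run:
```python
from h import *
m=[load("m0"),load("m1")];w=[load(f"w{i}") for i in range(4)]
O=[[(228,120.5),(347.5,120.5),(228,89),(347.5,90.5)],[(227,185),(339.5,185),(228.5,154),(338.5,156.5)]]
for a,b in zip(*O):print(tri((m[0],a),(m[1],b)))
C=np.array([[-.05,-.013],[.05,-.013],[-.05,.013],[.05,.013]])
def P(p):c,s=np.cos(p[2]),np.sin(p[2]);return np.c_[C@np.array([[c,s],[-s,c]])+p[:2],np.full(4,p[3])]
def res(p):return np.concatenate([(proj(m[i],P(p))-O[i]).ravel() for i in(0,1)])
s=least_squares(res,[.53,.106,.05,.16]);print("case",s.x,s.cost);print(res(s.x).reshape(-1,2))
print("in vise frame",Rz.T@(np.r_[s.x[:2],.16]-VO))
# bar fit
B=[[(290,118.5),(325,118),(325.5,137),(291,137.5)],[(203.5,65.5),(230,63.5),(230.5,80),(204.5,81.5)]]
D=np.array([[-.014,.008],[.014,.008],[.014,-.008],[-.014,-.008]])
def PB(p):c,s=np.cos(p[2]),np.sin(p[2]);return np.c_[D@np.array([[c,s],[-s,c]])+p[:2],np.full(4,p[3])]
def rb(p):return np.concatenate([(proj(w[i+2],PB(p))-B[i]).ravel() for i in(0,1)])
s=least_squares(rb,[.456,.345,0,.15]);print("bar",s.x,s.cost);print(rb(s.x).reshape(-1,2))
```

```text
(array([0.4918, 0.0899, 0.1526]), [np.float64(0.00023029564416716315), np.float64(0.00023029564416722284)])
(array([0.5937, 0.0963, 0.1553]), [np.float64(0.000368525372867306), np.float64(0.00036852537286733355)])
(array([0.4905, 0.1177, 0.1465]), [np.float64(0.0007829632549024052), np.float64(0.0007829632549025351)])
(array([0.5911, 0.1222, 0.1549]), [np.float64(0.0003667362939422815), np.float64(0.0003667362939423681)])
case [0.5422 0.1067 0.0527 0.1559] 5.976374412325152
[[ 0.5349 -1.3022]
 [-0.4554 -0.0235]
 [ 0.3727 -0.1601]
 [ 0.1631 -0.2001]
 [ 0.9797 -0.4684]
 [-1.2465  0.0393]
 [-1.3432  2.0224]
 [ 0.9411  0.1309]]
in vise frame [0.0113 0.0372 0.16  ]
bar [0.4557 0.3447 0.0257 0.1425] 10.057148742765769
[[ 0.9452 -0.8546]
 [-0.1271 -0.6322]
 [-0.4399 -0.5194]
 [ 0.3725 -0.6313]
 [-1.8019  0.7946]
 [ 1.652   0.2081]
 [ 1.6673  0.5534]
 [-2.2811  1.4607]]
```

Run:
```python
from h import *
q=down(.026);g=np.array([.4557,.3447,.107])
ctrl.goto(g+[0,0,.13],q)
print("touch",ctrl.line_to(g,vel=.15,until_force=6),get_ee_pos())
jaws.grab(55);ctrl.wait(.2)
print(get_t(),get_finger_gap(),get_ee_pos()-g,get_wrist_force(),get_moment())
ctrl.line_to(np.array(get_ee_pos())*[0,0,0]+g+[0,0,.05],vel=.08)
print(get_wrist_force(),get_moment())
ctrl.line_to(g+[0,0,.19],vel=.2);ctrl.wait(.2)
print(get_t(),get_finger_gap(),get_wrist_force(),get_moment(),get_ee_pos())
```

```text
touch False [0.4564 0.345  0.1079]
26.5083 0.015623173772282652 [ 0.  0. -0.] [0.5443 1.113  0.3312] [ 0.078  -0.0417  0.0543]
[ 0.1652  0.655  -5.5135] [-0.0123  0.0408  0.0281]
28.3333 0.015966222860463293 [ 0.9707  1.1779 -4.9289] [ 0.0198 -0.0339 -0.0565] [0.4551 0.3444 0.2953]
```

Run:
```python
from h import *
q=down(.0535)
ctrl.goto([.5422,.1067,.297],q);ctrl.line_to([.5422,.1067,.265],vel=.1);ctrl.wait(.2)
print(get_t(),get_ee_pos(),get_wrist_force(),R.from_quat(get_eef_rot()).as_matrix())
c=snap("wrist","b0");s=snap("side","sb0")
p=np.array(get_ee_pos());print("nose proj",proj(c,p-[0,0,.095]),proj(s,p-[0,0,.095]),"case mouth",proj(c,[.5422,.1067,.158]))
cv2.imwrite("pics/c7.png",np.hstack([crop("b0",150,60,260,280,2)[:, :],crop("sb0",225,120,90,120,3)[:360] if 0 else np.vstack([crop("sb0",220,120,90,140,3),np.zeros((140,270,3),np.uint8)])]))
```

```text
29.9917 [0.5426 0.107  0.2659] [-0.2071  0.2545 -4.9552] [[ 0.9985  0.0539  0.0017]
 [ 0.0539 -0.9985  0.    ]
 [ 0.0017  0.0001 -1.    ]]
nose proj [278.0044 229.5378] [262.2115 171.6061] case mouth [278.0674 224.7292]
```

View pics/c7.png

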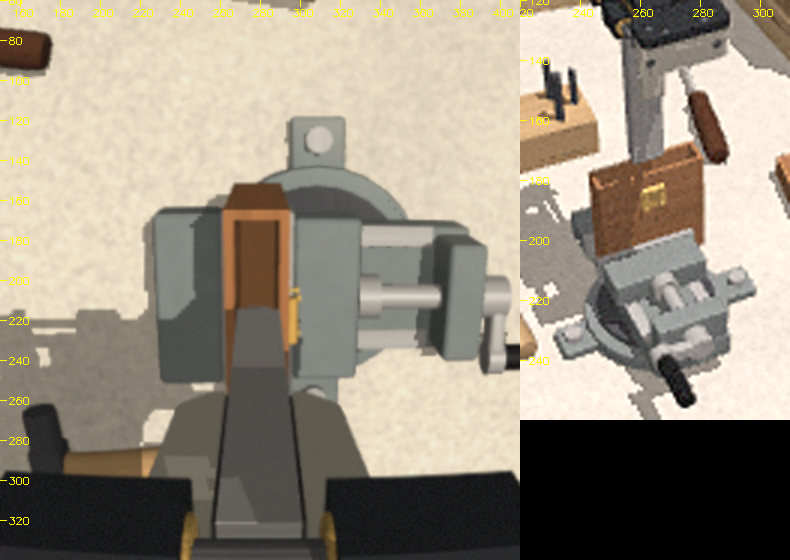

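The nose sits over the slot: its far edge is at u 268–291 against a slot centre of about 278.8, so within about 0.5 mm. The plate centre is at v≈218. I'll lower with a force guard.

Run:
```python
from h import *
c=load("b0");p=np.array([.5426,.107,.2659])
print("far edge pred",proj(c,p+Rz@[.014,0,0]-[0,0,.095]),proj(c,p+Rz@[.014,0,0]-[0,0,.091]),"plate pred",proj(c,[.5422,.1067,.129]+Rz@[0,-.014,0]))
hit=ctrl.line_to([.5422,.1067,.235],vel=.04,until_force=6)
print(hit,get_t(),get_ee_pos(),"Fv",Rz.T@get_wrist_force(),get_moment())
if not hit:
    hit=ctrl.line_to([.5422,.1067,.197],vel=.05,until_force=8)
    print(hit,get_t(),get_ee_pos(),"Fv",Rz.T@get_wrist_force(),get_moment(),get_finger_gap())
```

```text
far edge pred [277.6297 212.18  ] [277.6106 213.6802] plate pred [293.7175 214.439 ]
False 30.9917 [0.5424 0.1067 0.2352] Fv [ 0.6185  0.5102 -6.5209] [ 0.0285 -0.0275  0.0251]
False 31.9 [0.5425 0.1067 0.1973] Fv [-0.4483 -0.3503 -4.9728] [ 0.0235 -0.0421  0.01  ] 0.015498049755487287
```

Run:
```python
from h import *
c=load("b0")
for z in(.120,.131,.142,.15):print(z,proj(c,[.5422,.1067,z]+Rz@[0,-.015,0]))
print("far rim",proj(c,[.5422,.1067,.158]+Rz@[.05,0,0]),"far inner",proj(c,[.5422,.1067,.158]+Rz@[.046,0,0]))
s=snap("side","sb1");snap("wrist","b1")
P=np.array([.5422,.1067,.131])
print("plate",proj(s,P+Rz@[0,-.013,0]))
print("plate L/R",proj(s,P+Rz@[-.012,-.013,0]),proj(s,P+Rz@[.012,-.013,0]))
print("rim corners",[proj(s,P+Rz@[x,-.013,.029]) for x in(-.05,.05)],"bar L/R at rim+2",[proj(s,np.array(get_ee_pos())*[1,1,0]+[0,0,.162]+Rz@[x,-.008,0]) for x in(-.014,.014)])
cv2.imwrite("pics/c8.png",np.hstack([crop("sb1",225,140,80,80,5),crop("b1",200,130,200,200,2)]))
```

```text
0.12 [294.371  211.6367]
0.131 [294.9335 215.0832]
0.142 [295.5368 218.7887]
0.15 [296.0038 221.6628]
far rim [277.957  163.4483] far inner [277.9653 168.5307]
plate [264.5573 185.6548]
plate L/R [260.4193 186.9756] [268.6717 184.3416]
rim corners [array([246.454 , 183.2444]), array([281.496 , 172.2562])] bar L/R at rim+2 [array([258.616, 177.453]), array([268.4158, 174.3935])]
```

View pics/c8.png

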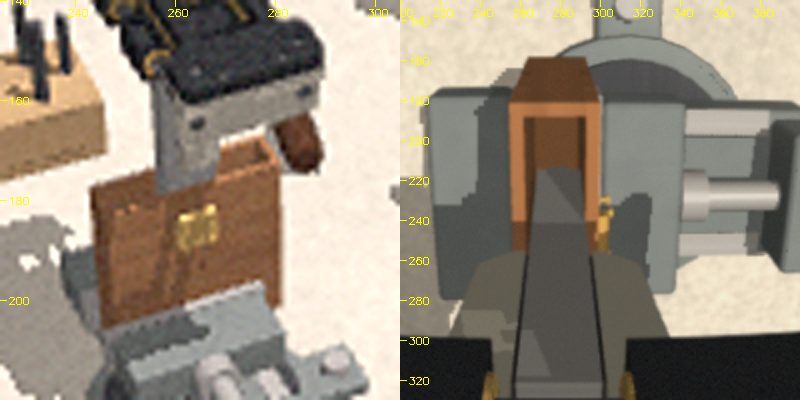

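The bar is in the slot. In the side view the plate spans u 260–268.6 and the bar's right edge is at u 268.6 (268.4 predicted), so it is centred behind the plate. Now the press.

Run:
```python
from h import *
p0=np.array(get_ee_pos());M=lambda:Rz.T@get_moment()
b=np.array([.5422,.1067,.197])
for d in np.arange(.0005,.008,.0005):
    ctrl.line_to(b+Rz@[0,-d,0],vel=.01);ctrl.wait(.1)
    F=Rz.T@get_wrist_force();e=Rz.T@(np.array(get_ee_pos())-p0)
    print(f"{d*1e3:.1f} t{get_t():.1f}",F,e*1e3,M(),R.from_quat(get_eef_rot()).as_matrix()[:,2][1])
    if F[1]>11:break
ctrl.wait(.5);print(Rz.T@get_wrist_force(),M(),get_finger_gap(),R.from_quat(get_eef_rot()).as_matrix())
```

```text
0.5 t32.4 [ 1.3465  2.5125 -4.4268] [-0.0645 -0.0912 -0.0599] [ 0.5365 -0.1155  0.0358] 0.000659909322582444
1.0 t32.7 [ 0.0161  5.6948 -2.842 ] [-0.0779 -0.2148 -0.0865] [ 1.079  -0.1662 -0.0036] 0.0013942919032634753
1.5 t33.0 [ 0.9461  6.4256 -2.7402] [-0.0751 -0.2808 -0.0679] [ 1.343  -0.1202  0.0582] 0.00215034738206599
2.0 t33.4 [ 0.1751  8.1607 -2.314 ] [-0.0766 -0.3261 -0.0695] [ 1.6514 -0.1856  0.0883] 0.002975500555399802
2.5 t33.8 [ 1.1966  9.7164 -2.0003] [-0.0672 -0.3834 -0.0521] [ 1.9065 -0.1635  0.0843] 0.0037407735926031902
3.0 t34.1 [ 0.2265 11.1577 -1.7923] [-0.0914 -0.4616 -0.0534] [ 2.1485 -0.1523  0.1052] 0.004575816101903031
[ 0.5597 10.7416 -3.5203] [ 2.2216 -0.2235  0.0095] 0.01573963506338614 [[ 0.9985  0.0539  0.0009]
 [ 0.0539 -0.9985  0.0045]
 [ 0.0012 -0.0045 -1.    ]]
```

Run:
```python
from h import *
ax=Rz@[1,0,0];q0=R.from_quat(down(.0535))
b=np.array([.5422,.1067,.197])+Rz@[0,-.0031,0]
for ph in(-.008,-.005):
    ctrl.line_to(b,vel=.01,frame=(R.from_rotvec(ax*ph)*q0).as_quat());ctrl.wait(.4)
    r=[]
    for _ in range(8):r.append(np.r_[Rz.T@get_wrist_force(),(Rz.T@get_moment())[0]]);ctrl.wait(.03)
    r=np.mean(r,0);z=Rz.T@R.from_quat(get_eef_rot()).as_matrix()[:,2]
    print(ph,f"t{get_t():.1f}",r,"ratio",r[3]/r[1],"tilt",z[1],get_ee_pos())
snap("side","fin");snap("wrist","finw");snap("top","fint")
cv2.imwrite("pics/c9.png",np.hstack([crop("fin",170,110,150,160,3),crop("finw",200,130,170,240,2)]))
```

```text
-0.008 t37.5 [ 0.7056 11.1737 -3.0019  2.7415] ratio 0.24535699902188213 tilt -0.0024943296778976516 [0.5424 0.1066 0.1973]
-0.005 t38.4 [ 0.7601 11.4585 -2.8219  2.4684] ratio 0.21542011028945462 tilt 5.00650718308959e-05 [0.5424 0.1065 0.1974]
```

View pics/c9.png

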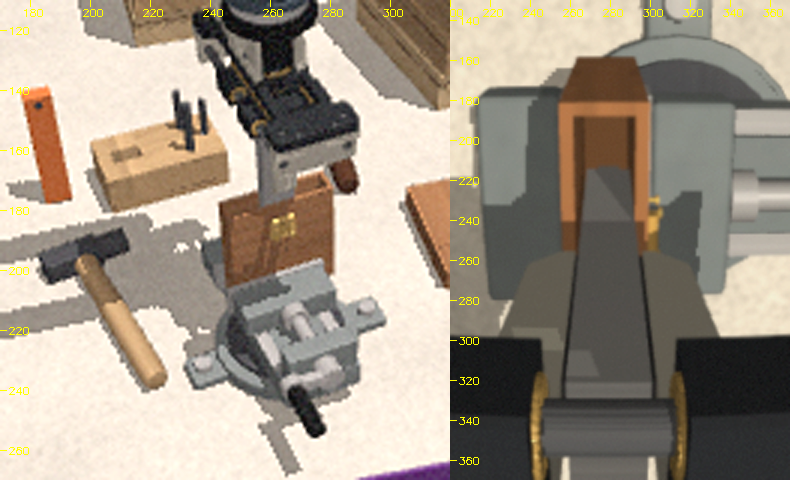

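The bar is upright in the slot, behind the plate at side view (264,185). The case is clamped and upright, the socket is empty, and the orange look-alike and hammer look unmoved. The press is 11.5 N with the force centred about 21 mm below the rim and tool tilt near 0. Handing in.

```bash
python3 -c "
from h import *
workorder.close_job();print(get_t(),Rz.T@get_wrist_force(),get_finger_gap())"
```

```text
the job is handed in; nothing more can be done
the job is handed in; nothing more can be done
```

I handed the job in at about 38.5 s. The vise is wound clockwise onto the case, and the bar is held pressed against the inside of the latch wall behind the plate. No verdict was reported.

- **Vise:** I wound the crank from a ≈ 4.5 to a ≈ 11.4, where the force at the handle was about 13–14 N (10 N is a firm grip). Afterwards the case measured square to the fixed jaw, with its centre at y ≈ 37.2 mm in the vise frame (37 expected).
- **Bar:** I drew the flat steel bar (about 0.5 kg) with a 55 N grip and lowered it without contact to 54–58 mm below the mouth. By my estimate the nose is at least 14 mm below the plate's lower edge and at least 24 mm clear of the bottom. The bar is centred on the plate to about 1 mm.
- **Press:** It is held at about 11.5 N with the bar upright (tool tilt below 0.001 rad). The moment readings put the force about 21 mm below the rim, so contact appears spread along the wall rather than only at the rim or the nose.

**What disagreed:**
- The camera heights came out 3–9 mm low against the stated ones. I used the stated heights and force-guarded moves instead.
- While turning freely, the crank's tangential force read about -5 to +3 N, not the stated 4–6 N. It rose clearly once the case was held.
- The force and grip readings after handing in were refused, so the last checks are from just before.

In the last side view the hammer and the orange look-alike appear unmoved. I did not measure the other objects or view the last top picture.

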